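# Roll the inlay slats flush

## Robot

A 6-joint arm with a two-finger parallel gripper is mounted at the origin on the work surface. World frame = base frame: x ahead of the robot, y to its left, z up, the work surface at z = 0. Lengths are in m, angles in rad, forces in N, time in s.
With the tool pointing down it reaches from about 0.35 to 0.85 m from the base axis. Payload 8.1 kg.
Tool frame: the origin (TCP) lies on the centre line of the jaws, within the pads' length; the fingertips stand 22 mm ahead of it and the grasp point (between the pads) lies 3 mm ahead of it; x points along the fingers, z is the direction in which the jaws open and shut, and the axes are right-handed (so a half turn about x gives the same grasp; the last joint's range is limited). The gripper opens to 85 mm and grips with 20 to 120 N. Pads are 22 mm wide; open, the fingers measure 114 mm over their backs; the gripper's body (76 mm by 85 mm) begins 54 mm behind the grasp point. The pads swing forward as they close: fully open they stand 13 mm farther back than shut.
Start: joints at [-1.253, 0.13, 1.488, -0, 1.523, -0.085], TCP at [0.235, -0.552, 0.253] pointing down, gripper open.
Joint ranges: [-2.96, 2.96], [-0.89, 2.26], [0.02, 2.5], [-1.34, 4.48], [0, 2.73], [-2.66, 2.66]. Speed limits (rad/s): [2.39, 2.39, 2.79, 3.14, 3.14, 3.14].

## Interface

Orientations are given as a 3x3 rotation matrix whose columns are the frame's x, y, z axes.
In Python, from cell import robot gives the robot as it stands.
- The arm moves only by the tool arm_command, never from a script. Its argument "steps" is a list that holds one entry, the list of rows, each a list of 7 numbers: the turn, a rotation vector about the tool's x, y, z in degrees, then the shift along the tool's x, y, z in mm, then the finger opening in mm, from 0 to 85.4. A call has 1 to 12 rows; each row shifts and turns the commanded pose from where the row before left it, along the tool's axes as they then stand; what a row does not reach is not made up. A row lasts 1/10 s, in which the tool goes at most 50 mm and 8.59 degrees, less where a joint would pass 70% of its speed; a pose out of reach is approached as far as the arm can. A call is refused whole if a number of a shift passes 50 or a number of a turn 8.59, either way. A call with a gripper value outside its range is refused whole. The fingers move at their own pace and stop on an object; the grip force is fixed at half the most. Time passes only in rows, so rows that do not move let the fingers close. It gives the time, the measured TCP pose, the force and the opening at its end, in the units of the state.
- robot.read_state(): the state, without advancing time (a new reading comes with each control period).
- robot.read_camera(name): name is "scene" or "side" or "wrist"; returns a dict with "pixels" (384x512x3 uint8, blue, green, red), "mtx" (3x3 intrinsics, pixels), "k1" (the pictures are not rectified: a ray, as slopes to the right and down, at radius r is drawn at 1 + k1 r^2 times it, then the intrinsics apply), "R" (3x3) and "t" (3): a world point X has camera coordinates R X + t; the wrist camera has in their place "T_tool_cam" (4x4, takes a point from camera to tool coordinates, whose origin is the TCP and whose axes are the tool frame's). Camera axes: x right, y down, z forward; pixel columns grow to the right and rows downward; lengths in m; the calibration is good to about 2 mm. A picture is of the moment at which its call begins: read the wrist's pose just before it. There is no depth.
- robot.sign_off(): hands the job in, once; it reports no verdict.
The state is a dict: "time_s": time; "q": joint angles; "joint_velocities": joint speeds; "joint_torque": joint torques, N m; "tool_pos": TCP position; "tcp_rot": TCP orientation; "contact_force": force on the tool from outside, world axes, zero at the start; "torque": the same for the moment, N m; "finger_gap": finger opening in m.
Only numpy, scipy, OpenCV 4.12 (cv2) and the standard library are available. Lean on these libraries where they do the work, as an engineer would, in place of code of your own. Each camera call takes 0.05 s, during which the arm holds its last target. There are 200 camera calls.

## Task

Take the pressure roller from its stand by the red handle and roll it along the inlay panel with a steady push of about 15 newtons until all seven slats are flush with the dark rim: keep the wheel down on the panel from the first slat you press home until the last one is home (rolling to and fro is fine), and never push harder than 25 newtons or the panel cracks. Press with the roller only, then put it back in its stand and let go; leave everything else on the bench where it is.

Things in the scene. Friction and masses are not known exactly. Their poses are not given: they have to be found in the camera images.
- roller: hand pressure roller hanging in its stand, about 0.35 kg. Red block handle on top (64 to 104 mm above the origin), below it a steel crossbar 24 x 120 x 12 mm along own y (52 to 64 mm above the origin), below that a freely turning black rubber wheel, 40 mm diameter, 50 mm wide, rolling along own x. Origin: lowest point of the unloaded wheel; z up. Both ways round are alike.
- roller_grip (a point): middle of the red handle, 86 mm above the unloaded wheel's lowest point. The handle is 24 mm thick (roller's x), 80 mm long (y), 40 mm tall: grip it from above across the 24 mm
- roller_axle (a point): middle of the roller's axle when unloaded, 20 mm above the wheel's lowest point. The wheel is sprung: it gives way 1 mm per 6 N and goes solid at 6 mm
- stand: fixed grey stand, foot 90 x 150 x 5 mm, with two posts 52 mm either side of its middle (own y), 16 mm wide along y, tops at 60 mm. Blue lips on the posts, 12 mm high, leave a channel 34 mm wide along own x. Parked, the roller's crossbar ends lie on the post tops, its wheel between the posts, its origin 8 mm above the stand's, its y parallel. Origin: middle of the underside; z up
- panel: fixed steel bed, 250 (own x) x 110 (own y) x 12 mm, under a wooden deck 230 x 94 mm centred on it. Deck: dark rim with end rails 24 mm wide (91 to 115 mm from the middle along x) and side rails 10 mm wide; inside, seven slats 26 mm (x) x 73 mm (y), brown and white in turn, edge to edge along x, 3 to 4 mm proud of the rim at first. Origin: middle of the bed's underside; z up
- panel_rim (a point): middle of the panel at the nominal height of the rim's top, 55 mm above the bed's underside. The deck rests on rough shims: it lies up to 10 mm higher or lower than this and slopes up to 0.06 rad either way along the panel's x, which the measured poses do not show. It holds firm under load
- slat0 (a joint): how far slat 0 (centre at own x = -78 mm of the panel) has been pressed down, m: 0 as proud as can be, 0.004 flush with the rim and solid. Stiff press fit: moves down only under about 10 N and stays where it is left.
- slat1 (a joint): how far slat 1 (centre at own x = -52 mm of the panel) has been pressed down, m: 0 as proud as can be, 0.004 flush with the rim and solid. Stiff press fit: moves down only under about 10 N and stays where it is left.
- slat2 (a joint): how far slat 2 (centre at own x = -26 mm of the panel) has been pressed down, m: 0 as proud as can be, 0.004 flush with the rim and solid. Stiff press fit: moves down only under about 10 N and stays where it is left.
- slat3 (a joint): how far slat 3 (centre at own x = 0 mm of the panel) has been pressed down, m: 0 as proud as can be, 0.004 flush with the rim and solid. Stiff press fit: moves down only under about 10 N and stays where it is left.
- slat4 (a joint): how far slat 4 (centre at own x = 26 mm of the panel) has been pressed down, m: 0 as proud as can be, 0.004 flush with the rim and solid. Stiff press fit: moves down only under about 10 N and stays where it is left.
- slat5 (a joint): how far slat 5 (centre at own x = 52 mm of the panel) has been pressed down, m: 0 as proud as can be, 0.004 flush with the rim and solid. Stiff press fit: moves down only under about 10 N and stays where it is left.
- slat6 (a joint): how far slat 6 (centre at own x = 78 mm of the panel) has been pressed down, m: 0 as proud as can be, 0.004 flush with the rim and solid. Stiff press fit: moves down only under about 10 N and stays where it is left.
- brush: paint brush with red handle, 170 mm, lying between panel and stand; a bystander
- bowl_a: black mixing bowl, 110 mm wide, 75 mm high, behind; a bystander
- bowl_b: black mixing bowl, 110 mm wide, 75 mm high, behind; a bystander
- ornament: white plaster scroll ornament, 90 x 200 x 48 mm, behind; a bystander
- mallet: mallet, 240 mm, lying to the right; a bystander
- spatula: spatula with wooden handle, 200 mm, lying to the right; a bystander
- bottle: clear bottle, 64 mm wide, 200 mm high, to the left; a bystander
- jar: white jar with yellow cap, 72 mm wide, 80 mm high, to the left; a bystander

How it is judged:
By the outcome, as a careful person would: the job done as asked, in the order asked, and still so for the second after the job is handed in, with the robot touching nothing.
It also fails if it takes over 69 s, if anything falls off the work surface, if the arm or the gripper's body presses on something with over 40 N, if the wrist force passes 120 N, or if a joint passes its speed limit or range.

## Working session

There is one attempt and no reset: what is moved stays moved. The work goes in short steps, Python scripts to look and compute and a tool call to move; the robot and the scene stay as the last step left them, time stands still between calls to the robot, and variables do not carry over. Pictures are saved under pics/ and viewed, about 8 in all and at most 12, crops included, and the job is handed in when it is done.

Besides the shell and the picture viewer there is one more tool, called by a JSON object that holds its "api" and its "payload", one argument or row to a line. arm_command: Moves the arm, as the interface text tells. Its arguments: {"type":"object","properties":{"steps":{"type":"array","items":{"type":"array","items":{"type":"array","items":{"type":"number"}}}}},"required":["steps"]}

```bash
mkdir -p pics
python3 - <<'E'
from cell import robot
import cv2,numpy as np
s=robot.read_state();print(s)
a=robot.read_camera("scene");b=robot.read_camera("side")
cv2.imwrite("pics/a.png",cv2.resize(a["pixels"],(800,600),interpolation=cv2.INTER_CUBIC))
cv2.imwrite("pics/b.png",cv2.resize(b["pixels"],(800,600),interpolation=cv2.INTER_CUBIC))
for c in(a,b):print(c["mtx"],c["k1"],c["R"],c["t"])
E
```

```text
{'time_s': 0.0, 'q': array([-1.25341882e+00,  1.31178072e-01,  1.48927299e+00,  2.29320926e-06,
        1.52301077e+00, -8.54022870e-02]), 'joint_velocities': array([ 2.32356257e-04, -9.06610245e-04, -5.63390286e-05, -1.46923435e-04,
        7.59256999e-04,  1.30100076e-04]), 'joint_torque': array([-2.74342310e-03, -5.69404435e+01, -5.00554097e+01, -3.28380838e-04,
        1.47850870e-02,  8.30338934e-06]), 'tool_pos': array([ 0.23504635, -0.55148939,  0.25223775]), 'tcp_rot': array([[-5.81151693e-04,  9.19975026e-01,  3.91976547e-01],
       [ 1.77654700e-03,  3.91976944e-01, -9.19973325e-01],
       [-9.99998253e-01,  1.61720703e-04, -1.86217694e-03]]), 'contact_force': array([-0.20059768, -0.81247472,  0.60389688]), 'torque': array([ 0.04539437,  0.03060066, -0.01509227]), 'finger_gap': 0.08554855828843765}
[[399.03589096   0.         259.81483402]
 [  0.         399.03589096 193.48583669]
 [  0.           0.           1.        ]] -0.13415114649747337 [[ 0.62830021  0.77796259 -0.00361281]
 [ 0.65050746 -0.52790035 -0.54604145]
 [-0.42670702  0.34072779 -0.83775037]] [-0.36231241 -0.30245885  1.57151329]
[[456.72011833   0.         252.79281853]
 [  0.         456.72011833 193.4360899 ]
 [  0.           0.           1.        ]] -0.03787941680292377 [[-0.83519636 -0.54968257  0.01720794]
 [-0.42759963  0.62938867 -0.64886706]
 [ 0.34584043 -0.54928951 -0.76070719]] [0.49669981 0.30383985 1.52572196]
```

View pics/a.png

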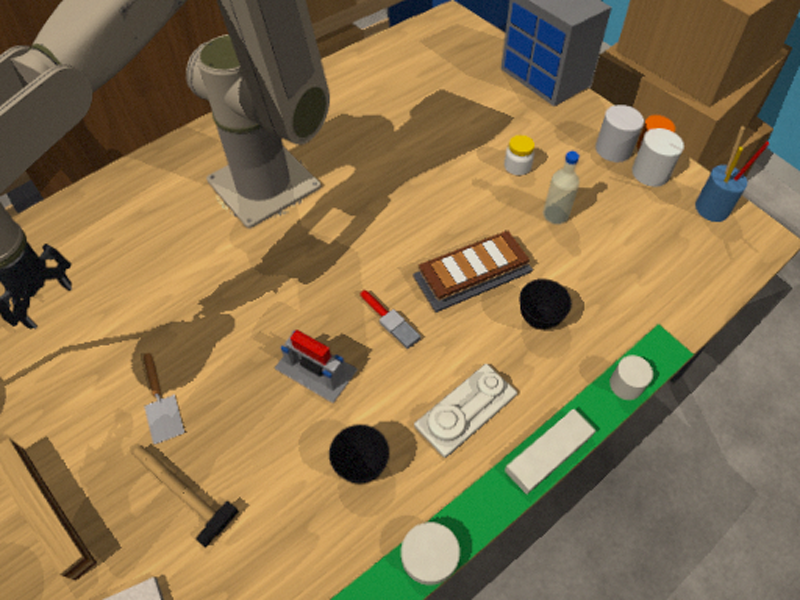

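View pics/b.png

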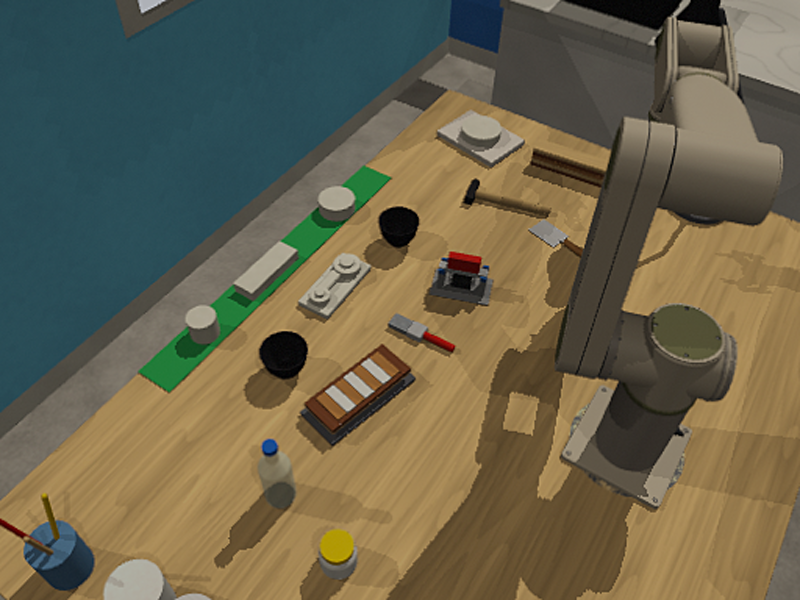

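Scene view: the red handle is at about (310,345) and the panel at (474,270), with the brush between them. Side view: the handle is at (463,263) and the panel at (358,390). Next, one composite of enlarged crops.

```bash
cat > h.py <<'E'
import cv2,numpy as np
from scipy.optimize import least_squares
def proj(c,X):
    p=(c["R"]@np.atleast_2d(X).T).T+c["t"]; s=p[:,:2]/p[:,2:]
    s=s*(1+c["k1"]*(s**2).sum(1,keepdims=True))
    return s*np.diag(c["mtx"])[:2]+c["mtx"][:2,2]
def ray(c,uv):
    d=(np.array(uv)-c["mtx"][:2,2])/np.diag(c["mtx"])[:2]; s=d.copy()
    for _ in range(20): s=d/(1+c["k1"]*(s@s))
    return -c["R"].T@c["t"], c["R"].T@np.r_[s,1]
def onz(c,uv,z):
    o,d=ray(c,uv); return o+d*(z-o[2])/d[2]
def tri(c1,u1,c2,u2):
    x=onz(c1,u1,.08)
    return least_squares(lambda x:np.r_[proj(c1,x)[0]-u1,proj(c2,x)[0]-u2],x)
E
python3 - <<'E'
from cell import robot
import cv2,numpy as np,pickle
a=robot.read_camera("scene");b=robot.read_camera("side")
pickle.dump((a,b),open("cams.pkl","wb"))
def t(c,x,y):return cv2.resize(c["pixels"][y:y+75,x:x+100],(400,300),interpolation=cv2.INTER_CUBIC)
o=np.vstack([np.hstack([t(a,152,190),t(a,255,138)]),np.hstack([t(b,250,140),t(b,180,212)])])
cv2.imwrite("pics/c.png",o)
E
```

```text
(no output)
```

View pics/c.png

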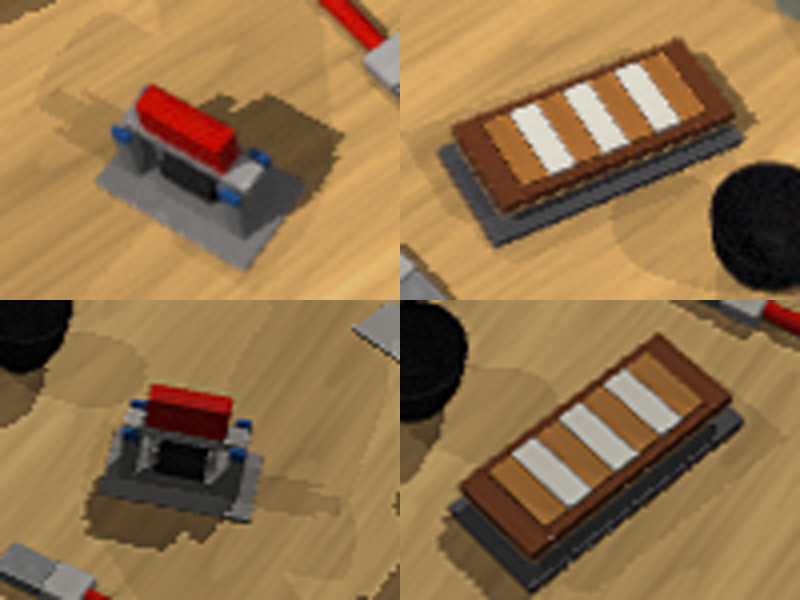

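Composite of the crops: the deck corners, bed corners, stand foot and handle are all readable. I'll fit poses to them.

Run:
```python
import pickle,numpy as np
from h import *
a,b=pickle.load(open("cams.pkl","rb"))
A=lambda L,ox,oy,tx,ty:np.array([[ox+(x-tx)/4-.375,oy+(y-ty)/4-.375] for x,y in L])
da=A([(453,127),(505,210),(735,116),(682,40)],255,138,400,0)
db=A([(731,398),(657,335),(462,488),(540,554)],180,212,400,300)
# deck corner order: scene left,bottom,right,top ; side corresponding?
S=np.array([[-.115,-.047],[-.115,.047],[.115,.047],[.115,-.047]])
from itertools import product
def dk(p):
    x,y,z,w,t=p;c,s=np.cos(w),np.sin(w)
    X=S[:,0]*np.cos(t)
    return np.c_[x+c*X-s*S[:,1],y+s*X+c*S[:,1],z+S[:,0]*np.sin(t)]
for c,u in((a,da),(b,db)):print(np.array([onz(c,q,.055) for q in u]).round(3)[:,:2].tolist())
best=None
for sg in(1,-1):
  for k in range(4):
    for w in np.arange(0,6.3,.7):
      SS=S.copy(); SS[:,1]*=sg
      def f(p):
        g=S.copy()
        P=dk(p)
        if sg<0:P=P[[1,0,3,2]]
        return np.r_[(proj(a,P)-da).ravel(),(proj(b,P)-np.roll(db,k,0)).ravel()]
      r=least_squares(f,[.55,.1,.055,w,0])
      if best is None or r.cost<best[0].cost: best=(r,sg,k)
r=best[0];print("deck",r.x.round(4),"rms px",np.sqrt(2*r.cost/16),best[1:]);print(r.fun.reshape(-1,2).round(1).tolist())
print("bed scene",[onz(a,q,.012).round(3)[:2].tolist() for q in A([(441,147),(498,240),(742,131)],255,138,400,0)])
print("bed side",[onz(b,q,.012).round(3)[:2].tolist() for q in A([(452,508),(530,590),(743,421)],180,212,400,300)])
print("foot scene L,B,R",[onz(a,q,.0).round(3)[:2].tolist() for q in A([(97,182),(247,269),(304,186)],152,190,0,0)])
print("foot side NL,NR,FR",[onz(b,q,.0).round(3)[:2].tolist() for q in A([(85,506),(253,521),(264,457)],250,140,0,300)])
print("handle top scene",[onz(a,q,.112).round(3)[:2].tolist() for q in A([(148,86),(240,130),(225,147),(138,97)],152,190,0,0)])
print("handle top side",[onz(b,q,.112).round(3)[:2].tolist() for q in A([(151,385),(232,399),(229,414),(147,404)],250,140,0,300)])
```

```text
[[0.478, 0.115], [0.571, 0.094], [0.622, 0.312], [0.532, 0.335]]
[[0.472, 0.129], [0.563, 0.108], [0.608, 0.33], [0.517, 0.344]]
deck [ 0.5446  0.2211  0.0426  1.3562 -0.0149] rms px 0.5639326729268638 (-1, 0)
[[0.0, 0.6], [-0.0, 0.2], [0.4, -0.5], [-0.6, -0.1], [0.8, -0.5], [0.6, -0.3], [-0.2, -0.2], [-1.2, 1.0]]
bed scene [[0.464, 0.114], [0.569, 0.09], [0.619, 0.333]]
bed side [[0.622, 0.331], [0.52, 0.357], [0.465, 0.117]]
foot scene L,B,R [[0.463, -0.259], [0.602, -0.208], [0.571, -0.129]]
foot side NL,NR,FR [[0.579, -0.104], [0.433, -0.18], [0.464, -0.26]]
handle top scene [[0.48, -0.199], [0.555, -0.166], [0.56, -0.183], [0.483, -0.21]]
handle top side [[0.56, -0.183], [0.488, -0.211], [0.48, -0.192], [0.551, -0.16]]
```

{"api": "arm_command", "payload": {
  "steps": [
    [[0, 0, 0, 0, 40, -22, 85], [0, 0, 0, 0, 40, -22, 85], [0, 0, 0, 0, 40, -22, 85], [0, 0, 0, 0, 40, -22, 85], [0, 0, 0, 0, 40, -22, 85], [0, 0, 0, 0, 40, -22, 85], [0, 0, 0, 0, 40, -22, 85], [0, 0, 0, 0, 40, -22, 85], [0, 0, 0, 0, 40, -22, 85], [0, 0, 0, 0, 44, -22, 85], [0, 0, 0, 0, 0, 0, 85], [0, 0, 0, 0, 0, 0, 85]]
  ]
}}

```text
time_s: 1.4
tool_pos: [0.5211, -0.19, 0.2529]
tcp_rot: [[-0.001, 0.919, 0.395], [0.0, 0.395, -0.919], [-1.0, -0.001, -0.0]]
contact_force: [-0.8, -0.4, -0.6]
finger_gap: 0.085
```

Run:
```python
from cell import robot
import cv2,numpy as np,pickle
s=robot.read_state();w=robot.read_camera("wrist");pickle.dump((s,w),open("w1.pkl","wb"))
print(s["tool_pos"],s["tcp_rot"],s["q"],s["contact_force"],w["mtx"],w["k1"],w["T_tool_cam"])
cv2.imwrite("pics/d.png",cv2.resize(w["pixels"],(800,600),interpolation=cv2.INTER_CUBIC))
```

```text
[ 0.52105961 -0.19002896  0.25293932] [[-7.62483099e-04  9.18797236e-01  3.94729094e-01]
 [ 1.87933634e-05  3.94729222e-01 -9.18797497e-01]
 [-9.99999709e-01 -6.93149276e-04 -3.18241651e-04]] [-4.41961168e-01  8.81312371e-03  1.61610548e+00 -3.09578054e-04
  1.51737131e+00  7.23078682e-01] [-0.80109947 -0.35570251 -0.58061951] [[313.70060897   0.         255.84707631]
 [  0.         313.70060897 193.7061818 ]
 [  0.           0.           1.        ]] -0.08633998780117932 [[-8.58290965e-05 -2.70975431e-01  9.62586260e-01 -1.19614494e-01]
 [ 1.41522783e-04 -9.62586257e-01 -2.70975418e-01  6.89960440e-02]
 [ 9.99999986e-01  1.12970311e-04  1.20967106e-04 -8.90315489e-04]
 [ 0.00000000e+00  0.00000000e+00  0.00000000e+00  1.00000000e+00]]
```

View pics/d.png

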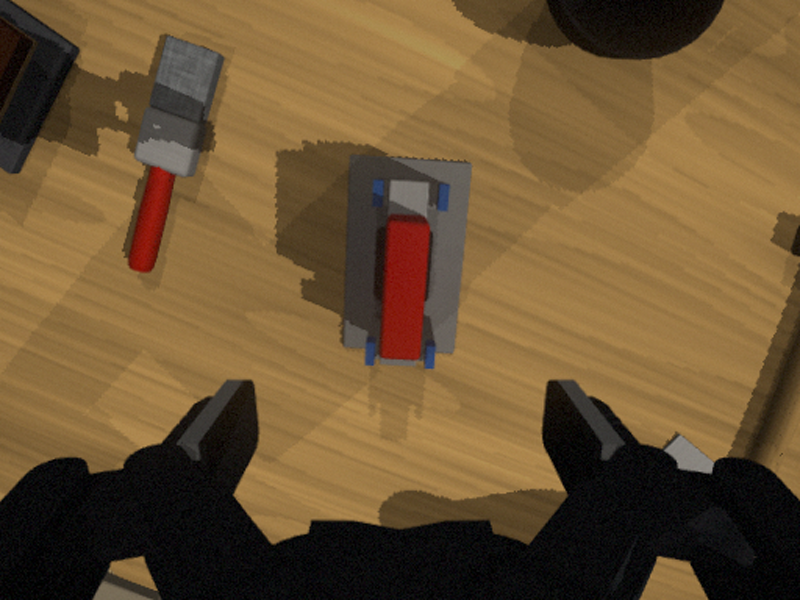

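Wrist view: the handle top corners are (388,216), (430,216), (422,360) and (381,358). The foot corners are (350,154), (471,163), (454,354) and (344,345).

```bash
cat >> h.py <<'E'
def wristcam(s,w):
    T=np.eye(4);T[:3,:3]=s["tcp_rot"];T[:3,3]=s["tool_pos"];M=np.linalg.inv(T@w["T_tool_cam"])
    return dict(mtx=w["mtx"],k1=w["k1"],R=M[:3,:3],t=M[:3,3])
E
python3 - <<'E'
import pickle
from h import *
s,w=pickle.load(open("w1.pkl","rb"));c=wristcam(s,w)
for L,z in(([(388,216),(430,216),(422,360),(381,358)],.112),([(350,154),(471,163),(454,354),(344,345)],.005)):
    P=np.array([onz(c,np.array(q)*.64-.3,z)[:2] for q in L]);m=P.mean(0)
    v=P[0]+P[1]-P[2]-P[3];print(P.round(4).tolist(),m.round(4),np.arctan2(v[1],v[0]))
    print("tool offset y,z mm",(s["tcp_rot"].T@np.r_[m-s["tool_pos"][:2],0]*1000).round(1))
print(np.arctan2(s["tcp_rot"][1,1],s["tcp_rot"][0,1]))
E
```

```text
[[0.5579, -0.1662], [0.5667, -0.1865], [0.4905, -0.2157], [0.4824, -0.1937]] [ 0.5244 -0.1905] 0.35783949871019316
tool offset y,z mm [-0.   2.8  1.8]
[[0.5775, -0.1252], [0.6064, -0.2083], [0.4669, -0.2594], [0.4391, -0.1753]] [ 0.5225 -0.192 ] 0.34896155724997524
tool offset y,z mm [-0.   0.5  2.4]
0.4057732262260187
```

{"api": "arm_command", "payload": {
  "steps": [
    [[3, 0, 0, 0, 2, 2, 85], [0, 0, 0, 40, 0, 0, 85], [0, 0, 0, 40, 0, 0, 85], [0, 0, 0, 35, 0, 0, 85], [0, 0, 0, 25, 0, 0, 85], [0, 0, 0, 14, 0, 0, 85], [0, 0, 0, 0, 0, 0, 85], [0, 0, 0, 0, 0, 0, 10], [0, 0, 0, 0, 0, 0, 10], [0, 0, 0, 0, 0, 0, 10], [0, 0, 0, 0, 0, 0, 10], [0, 0, 0, 0, 0, 0, 10]]
  ]
}}

```text
time_s: 2.65
tool_pos: [0.5239, -0.1925, 0.1004]
tcp_rot: [[0.002, 0.939, 0.344], [-0.001, 0.344, -0.939], [-1.0, 0.001, 0.001]]
contact_force: [-0.5, 1.5, 6.1]
finger_gap: 0.0229
```

{"api": "arm_command", "payload": {
  "steps": [
    [[0, 0, 0, 0, 0, 0, 10], [0, 0, 0, -3, 0, 0, 10], [0, 0, 0, -10, 0, 0, 10], [0, 0, 0, -20, 0, 0, 10], [0, 0, 0, -30, 0, 0, 10], [0, 0, 0, -30, 0, 0, 10], [0, 0, 0, -20, 0, 0, 10], [0, 0, 0, -7, 0, 0, 10], [0, 0, 0, 0, 0, 0, 10], [0, 0, 0, 0, 0, 0, 10]]
  ]
}}

```text
time_s: 3.65
tool_pos: [0.5226, -0.192, 0.2179]
tcp_rot: [[-0.002, 0.939, 0.343], [0.001, 0.343, -0.939], [-1.0, -0.001, -0.001]]
contact_force: [0.5, 0.3, -3.9]
finger_gap: 0.0234
```

Run:
```python
from cell import robot
import cv2,numpy as np
s=robot.read_state();w=robot.read_camera("wrist");b=robot.read_camera("side")
print(s["tool_pos"],s["contact_force"],s["finger_gap"],s["q"])
cv2.imwrite("pics/e.png",np.hstack([cv2.resize(w["pixels"],(400,300)),cv2.resize(b["pixels"][125:200,240:340],(400,300),interpolation=cv2.INTER_CUBIC)]))
```

```text
[ 0.52260349 -0.19198009  0.2178652 ] [ 0.54726339  0.3096496  -3.85246441] 0.023442876517806837 [-4.44115836e-01  3.46737017e-02  1.65410837e+00 -4.29822445e-05
  1.45486646e+00  7.76285297e-01]
```

View pics/e.png

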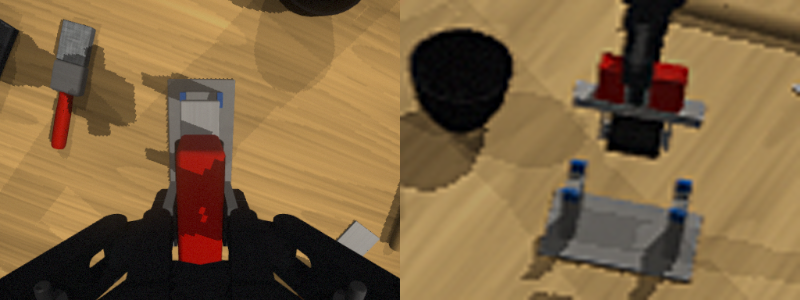

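The roller hangs straight in the grip and the stand is empty. I'm turning it to the panel's heading and going over the near end rail.

{"api": "arm_command", "payload": {
  "steps": [
    [[8.1, 0, 0, 0, 0, 0, 10], [8.1, 0, 0, 0, 0, 0, 10], [8.1, 0, 0, 0, 0, 0, 10], [8.1, 0, 0, 0, 0, 0, 10], [0, 0, 0, 0, -8, -38, 10], [0, 0, 0, 0, -8, -38, 10], [0, 0, 0, 0, -8, -38, 10], [0, 0, 0, 0, -8, -38, 10], [0, 0, 0, 0, -9, -38, 10], [0, 0, 0, 0, -9, -38, 10], [0, 0, 0, 0, -9, -38, 10], [0, 0, 0, 0, -9, -36, 10]]
  ]
}}

```text
time_s: 4.95
tool_pos: [0.5203, 0.1189, 0.2179]
tcp_rot: [[-0.002, 0.977, -0.213], [-0.0, -0.213, -0.977], [-1.0, -0.002, 0.001]]
contact_force: [1.8, 0.8, -4.0]
finger_gap: 0.0234
```

{"api": "arm_command", "payload": {
  "steps": [
    [[0, 0, 0, 10, 0, 0, 10], [0, 0, 0, 0, 0, 0, 10], [0, 0, 0, 0, 0, 0, 10], [0, 0, 0, 0, 0, 0, 10]]
  ]
}}

```text
time_s: 5.35
tool_pos: [0.5213, 0.1162, 0.2091]
tcp_rot: [[-0.001, 0.977, -0.215], [-0.0, -0.215, -0.977], [-1.0, -0.001, 0.0]]
contact_force: [0.3, 0.6, -4.3]
finger_gap: 0.0234
```

Run:
```python
from cell import robot
import cv2,numpy as np,pickle
s=robot.read_state();w=robot.read_camera("wrist");b=robot.read_camera("side");pickle.dump((s,w),open("w2.pkl","wb"))
print(s["tool_pos"],s["contact_force"],s["finger_gap"],s["q"],s["tcp_rot"].round(4))
cv2.imwrite("pics/f.png",np.hstack([cv2.resize(w["pixels"],(400,300),interpolation=cv2.INTER_CUBIC),cv2.resize(b["pixels"][190:265,190:290],(400,300),interpolation=cv2.INTER_CUBIC)]))
```

```text
[0.5212679  0.1162221  0.20905088] [ 0.26989702  0.59475174 -4.2563852 ] 0.023414558686584097 [ 1.23506747e-01 -2.24812457e-02  1.72778533e+00 -2.34733569e-04
  1.43695524e+00  1.91080107e+00] [[-6.000e-04  9.767e-01 -2.148e-01]
 [-3.000e-04 -2.148e-01 -9.767e-01]
 [-1.000e+00 -6.000e-04  4.000e-04]]
```

View pics/f.png

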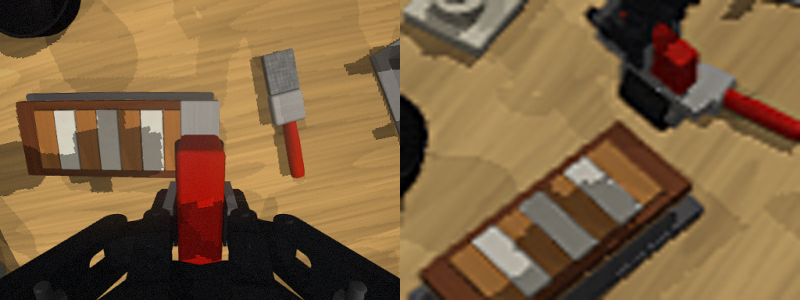

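Wrist view (left half): the deck's far-end corners are at about (17,101) and (28,174). The visible long edges are at row 101 near x=180 and row 175 near x=170. I'll check lateral alignment.

Run:
```python
import pickle
from h import *
s,w=pickle.load(open("w2.pkl","rb"));c=wristcam(s,w)
for z in(.045,.055):
    P=np.array([onz(c,np.array(q)*1.28-.3,z) for q in[(17,101),(28,174),(180,101),(170,175)]])
    print(((P-s["tool_pos"])@s["tcp_rot"]*1000).round(1)[:,1:].tolist())
u=np.array([np.cos(1.357),np.sin(1.357)]);print("along,lat",(s["tool_pos"][:2]-[.543,.223])@u,(s["tool_pos"][:2]-[.543,.223])@[u[1],-u[0]])
```

```text
[[51.7, -221.1], [-41.7, -224.3], [48.5, -23.9], [-41.6, -38.2]]
[[52.3, -213.4], [-37.8, -216.4], [49.2, -23.0], [-37.7, -36.9]]
along,lat -0.10895775896395654 0.001417896971909409
```

{"api": "arm_command", "payload": {
  "steps": [
    [[0, 0, 0, 20, 2, 0, 10], [0, 0, 0, 20, 0, 0, 10], [0, 0, 0, 8, 0, 0, 10], [0, 0, 0, 3, 0, 0, 10], [0, 0, 0, 0, 0, 0, 10], [0, 0, 0, 0, 0, 0, 10]]
  ]
}}

```text
time_s: 6.05
tool_pos: [0.5239, 0.1168, 0.1594]
tcp_rot: [[0.002, 0.977, -0.214], [0.0, -0.214, -0.977], [-1.0, 0.002, -0.001]]
contact_force: [0.1, -0.8, -2.6]
finger_gap: 0.0235
```

{"api": "arm_command", "payload": {
  "steps": [
    [[0, 0, 0, 3, 0, 0, 10], [0, 0, 0, 0, 0, 0, 10], [0, 0, 0, 0, 0, 0, 10]]
  ]
}}

```text
time_s: 6.35
tool_pos: [0.5233, 0.1169, 0.1555]
tcp_rot: [[0.0, 0.977, -0.213], [0.0, -0.213, -0.977], [-1.0, 0.0, -0.0]]
contact_force: [0.0, -0.4, -4.2]
finger_gap: 0.0233
```

{"api": "arm_command", "payload": {
  "steps": [
    [[0, 0, 0, 3, 0, 0, 10], [0, 0, 0, 0, 0, 0, 10], [0, 0, 0, 0, 0, 0, 10]]
  ]
}}

```text
time_s: 6.65
tool_pos: [0.5231, 0.1168, 0.1521]
tcp_rot: [[-0.0, 0.977, -0.213], [-0.0, -0.213, -0.977], [-1.0, -0.0, 0.0]]
contact_force: [-0.8, 0.3, -3.8]
finger_gap: 0.023
```

{"api": "arm_command", "payload": {
  "steps": [
    [[0, 0, 0, 3, 0, 0, 10], [0, 0, 0, 0, 0, 0, 10], [0, 0, 0, 0, 0, 0, 10]]
  ]
}}

```text
time_s: 6.95
tool_pos: [0.5231, 0.1168, 0.1491]
tcp_rot: [[-0.0, 0.977, -0.213], [-0.0, -0.213, -0.977], [-1.0, -0.0, 0.0]]
contact_force: [-0.5, 1.5, -3.5]
finger_gap: 0.0235
```

{"api": "arm_command", "payload": {
  "steps": [
    [[0, 0, 0, 2, 0, 0, 10], [0, 0, 0, 0, 0, 0, 10], [0, 0, 0, 0, 0, 0, 10]]
  ]
}}

```text
time_s: 7.25
tool_pos: [0.5232, 0.1169, 0.1472]
tcp_rot: [[-0.0, 0.977, -0.213], [-0.0, -0.213, -0.977], [-1.0, -0.0, 0.0]]
contact_force: [-0.2, 0.3, -4.0]
finger_gap: 0.023
```

{"api": "arm_command", "payload": {
  "steps": [
    [[0, 0, 0, 2, 0, 0, 10], [0, 0, 0, 0, 0, 0, 10], [0, 0, 0, 0, 0, 0, 10]]
  ]
}}

```text
time_s: 7.55
tool_pos: [0.5232, 0.1169, 0.1452]
tcp_rot: [[-0.0, 0.977, -0.213], [-0.0, -0.213, -0.977], [-1.0, -0.0, 0.0]]
contact_force: [-0.1, -0.5, -4.1]
finger_gap: 0.0231
```

{"api": "arm_command", "payload": {
  "steps": [
    [[0, 0, 0, 2, 0, 0, 10], [0, 0, 0, 0, 0, 0, 10], [0, 0, 0, 0, 0, 0, 10]]
  ]
}}

```text
time_s: 7.85
tool_pos: [0.5231, 0.1169, 0.1432]
tcp_rot: [[-0.0, 0.977, -0.213], [-0.0, -0.213, -0.977], [-1.0, -0.0, 0.0]]
contact_force: [0.9, 0.4, -2.8]
finger_gap: 0.0235
```

{"api": "arm_command", "payload": {
  "steps": [
    [[0, 0, 0, 2, 0, 0, 10], [0, 0, 0, 0, 0, 0, 10], [0, 0, 0, 0, 0, 0, 10]]
  ]
}}

```text
time_s: 8.15
tool_pos: [0.5234, 0.1169, 0.1415]
tcp_rot: [[0.0, 0.977, -0.213], [0.0, -0.213, -0.977], [-1.0, 0.0, -0.0]]
contact_force: [1.2, -0.8, -2.1]
finger_gap: 0.0232
```

{"api": "arm_command", "payload": {
  "steps": [
    [[0, 0, 0, 1, 0, 0, 10], [0, 0, 0, 0, 0, 0, 10], [0, 0, 0, 0, 0, 0, 10]]
  ]
}}

```text
time_s: 8.45
tool_pos: [0.5235, 0.1169, 0.1407]
tcp_rot: [[0.001, 0.977, -0.213], [0.0, -0.213, -0.977], [-1.0, 0.001, -0.0]]
contact_force: [0.6, -0.4, 0.8]
finger_gap: 0.0228
```

{"api": "arm_command", "payload": {
  "steps": [
    [[0, 0, 0, -20, 0, 0, 10], [0, 0, 0, -10, 0, 0, 10], [0, 0, 0, 0, 0, -30, 10], [0, 0, 0, 0, 0, -40, 10], [0, 0, 0, 0, 0, -40, 10], [0, 0, 0, 0, 0, -40, 10], [0, 0, 0, 0, 0, -40, 10], [0, 0, 0, 0, 0, -25, 10], [0, 0, 0, 0, 0, 0, 10], [0, 0, 0, 10, 0, 0, 10], [0, 0, 0, 0, 0, 0, 10], [0, 0, 0, 0, 0, 0, 10]]
  ]
}}

```text
time_s: 9.65
tool_pos: [0.5686, 0.3255, 0.1592]
tcp_rot: [[-0.002, 0.977, -0.215], [-0.001, -0.215, -0.977], [-1.0, -0.002, 0.001]]
contact_force: [1.3, -0.6, -3.0]
finger_gap: 0.023
```

{"api": "arm_command", "payload": {
  "steps": [
    [[0, 0, 0, 4, 0, 0, 10], [0, 0, 0, 2, 0, 0, 10], [0, 0, 0, 0, 0, 0, 10], [0, 0, 0, 0, 0, 0, 10]]
  ]
}}

```text
time_s: 10.05
tool_pos: [0.5692, 0.3267, 0.1543]
tcp_rot: [[0.0, 0.977, -0.214], [0.0, -0.214, -0.977], [-1.0, 0.0, -0.0]]
contact_force: [-0.1, 0.7, -2.6]
finger_gap: 0.0231
```

{"api": "arm_command", "payload": {
  "steps": [
    [[0, 0, 0, 3, 0, 0, 10], [0, 0, 0, 0, 0, 0, 10], [0, 0, 0, 0, 0, 0, 10]]
  ]
}}

```text
time_s: 10.35
tool_pos: [0.569, 0.3269, 0.1511]
tcp_rot: [[-0.0, 0.977, -0.213], [-0.0, -0.213, -0.977], [-1.0, -0.0, 0.0]]
contact_force: [0.5, -0.1, -3.2]
finger_gap: 0.0234
```

{"api": "arm_command", "payload": {
  "steps": [
    [[0, 0, 0, 3, 0, 0, 10], [0, 0, 0, 0, 0, 0, 10], [0, 0, 0, 0, 0, 0, 10]]
  ]
}}

```text
time_s: 10.65
tool_pos: [0.569, 0.3269, 0.1481]
tcp_rot: [[-0.0, 0.977, -0.213], [-0.0, -0.213, -0.977], [-1.0, -0.0, 0.0]]
contact_force: [-0.3, -0.5, -3.7]
finger_gap: 0.0229
```

{"api": "arm_command", "payload": {
  "steps": [
    [[0, 0, 0, 2, 0, 0, 10], [0, 0, 0, 0, 0, 0, 10], [0, 0, 0, 0, 0, 0, 10]]
  ]
}}

```text
time_s: 10.95
tool_pos: [0.5691, 0.3269, 0.1462]
tcp_rot: [[-0.0, 0.977, -0.213], [-0.0, -0.213, -0.977], [-1.0, -0.0, 0.0]]
contact_force: [-0.3, 0.6, -2.7]
finger_gap: 0.0232
```

{"api": "arm_command", "payload": {
  "steps": [
    [[0, 0, 0, 2, 0, 0, 10], [0, 0, 0, 0, 0, 0, 10], [0, 0, 0, 0, 0, 0, 10]]
  ]
}}

```text
time_s: 11.25
tool_pos: [0.569, 0.3269, 0.1441]
tcp_rot: [[-0.0, 0.977, -0.213], [-0.0, -0.213, -0.977], [-1.0, -0.0, 0.0]]
contact_force: [-0.2, 0.1, -3.7]
finger_gap: 0.0228
```

{"api": "arm_command", "payload": {
  "steps": [
    [[0, 0, 0, 2, 0, 0, 10], [0, 0, 0, 0, 0, 0, 10], [0, 0, 0, 0, 0, 0, 10]]
  ]
}}

```text
time_s: 11.55
tool_pos: [0.569, 0.3269, 0.1422]
tcp_rot: [[-0.0, 0.977, -0.213], [-0.0, -0.213, -0.977], [-1.0, -0.0, 0.0]]
contact_force: [0.1, 0.7, -3.4]
finger_gap: 0.0233
```

{"api": "arm_command", "payload": {
  "steps": [
    [[0, 0, 0, 2, 0, 0, 10], [0, 0, 0, 0, 0, 0, 10], [0, 0, 0, 0, 0, 0, 10]]
  ]
}}

```text
time_s: 11.85
tool_pos: [0.569, 0.3269, 0.1401]
tcp_rot: [[-0.0, 0.977, -0.213], [-0.0, -0.213, -0.977], [-1.0, -0.0, 0.0]]
contact_force: [-0.0, -0.5, -3.7]
finger_gap: 0.0235
```

{"api": "arm_command", "payload": {
  "steps": [
    [[0, 0, 0, 2, 0, 0, 10], [0, 0, 0, 0, 0, 0, 10], [0, 0, 0, 0, 0, 0, 10]]
  ]
}}

```text
time_s: 12.15
tool_pos: [0.5692, 0.3269, 0.1384]
tcp_rot: [[0.0, 0.977, -0.213], [0.0, -0.213, -0.977], [-1.0, 0.0, -0.0]]
contact_force: [0.6, -0.2, -3.2]
finger_gap: 0.0229
```

{"api": "arm_command", "payload": {
  "steps": [
    [[0, 0, 0, 1.5, 0, 0, 10], [0, 0, 0, 0, 0, 0, 10], [0, 0, 0, 0, 0, 0, 10]]
  ]
}}

```text
time_s: 12.45
tool_pos: [0.5694, 0.3271, 0.1374]
tcp_rot: [[0.001, 0.977, -0.213], [0.001, -0.213, -0.977], [-1.0, 0.001, -0.001]]
contact_force: [-0.6, 0.3, 0.6]
finger_gap: 0.023
```

{"api": "arm_command", "payload": {
  "steps": [
    [[0, 0, 0, 0.5, 0, 0, 10], [0, 0, 0, 0, 0, 0, 10], [0, 0, 0, 0, 0, 0, 10]]
  ]
}}

```text
time_s: 12.75
tool_pos: [0.5694, 0.3271, 0.1368]
tcp_rot: [[0.001, 0.977, -0.213], [0.0, -0.213, -0.977], [-1.0, 0.001, -0.001]]
contact_force: [-0.7, 0.0, 3.4]
finger_gap: 0.023
```

Both ends touch at TCP z of about 0.138 (far) and 0.1415 (near), a slope of about 0.016, which agrees with the vision fit. I'm now loading to about 15 N on the far rail and starting to roll.

{"api": "arm_command", "payload": {
  "steps": [
    [[0, 0, 0, 0.9, 0, 0, 10], [0, 0, 0, 0.8, 0, 0, 10], [0, 0, 0, 0, 0, 0, 10], [0, 0, 0, 0, 0, 0, 10]]
  ]
}}

```text
time_s: 13.15
tool_pos: [0.5696, 0.3273, 0.1358]
tcp_rot: [[0.001, 0.977, -0.213], [0.001, -0.213, -0.977], [-1.0, 0.001, -0.001]]
contact_force: [-1.8, 1.0, 8.7]
finger_gap: 0.0234
```

{"api": "arm_command", "payload": {
  "steps": [
    [[0, 0, 0, -0.05, 0, 3, 10], [0, 0, 0, -0.05, 0, 3, 10], [0, 0, 0, -0.05, 0, 3, 10], [0, 0, 0, 0, 0, 0, 10], [0, 0, 0, 0, 0, 0, 10]]
  ]
}}

```text
time_s: 13.65
tool_pos: [0.5678, 0.3192, 0.1362]
tcp_rot: [[0.002, 0.977, -0.213], [0.002, -0.213, -0.977], [-1.0, 0.002, -0.003]]
contact_force: [-1.3, 3.8, 7.9]
finger_gap: 0.023
```

{"api": "arm_command", "payload": {
  "steps": [
    [[0, 0, 0, -0.05, 0, 3, 10], [0, 0, 0, -0.05, 0, 3, 10], [0, 0, 0, -0.05, 0, 3, 10], [0, 0, 0, 0, 0, 0, 10], [0, 0, 0, 0, 0, 0, 10]]
  ]
}}

```text
time_s: 14.15
tool_pos: [0.5658, 0.3098, 0.1362]
tcp_rot: [[0.002, 0.977, -0.213], [0.001, -0.213, -0.977], [-1.0, 0.001, -0.001]]
contact_force: [-1.8, 1.0, 8.8]
finger_gap: 0.0231
```

{"api": "arm_command", "payload": {
  "steps": [
    [[0, 0, 0, 0.4, 0, 3, 10], [0, 0, 0, 0.3, 0, 3, 10], [0, 0, 0, 0.1, 0, 3, 10], [0, 0, 0, 0, 0, 0, 10], [0, 0, 0, 0, 0, 0, 10]]
  ]
}}

```text
time_s: 14.65
tool_pos: [0.564, 0.3011, 0.1358]
tcp_rot: [[0.002, 0.977, -0.213], [0.001, -0.213, -0.977], [-1.0, 0.002, -0.002]]
contact_force: [-2.9, 1.2, 11.1]
finger_gap: 0.0232
```

{"api": "arm_command", "payload": {
  "steps": [
    [[0, 0, 0, -0.05, 0, 3, 10], [0, 0, 0, -0.05, 0, 3, 10], [0, 0, 0, -0.05, 0, 3, 10], [0, 0, 0, 0, 0, 0, 10], [0, 0, 0, 0, 0, 0, 10]]
  ]
}}

```text
time_s: 15.15
tool_pos: [0.5623, 0.2936, 0.1363]
tcp_rot: [[0.003, 0.977, -0.213], [0.004, -0.213, -0.977], [-1.0, 0.002, -0.004]]
contact_force: [-2.0, 4.9, 10.0]
finger_gap: 0.0229
```

{"api": "arm_command", "payload": {
  "steps": [
    [[0, 0, 0, -0.05, 0, 3, 10], [0, 0, 0, -0.05, 0, 3, 10], [0, 0, 0, -0.05, 0, 3, 10], [0, 0, 0, 0, 0, 0, 10], [0, 0, 0, 0, 0, 0, 10]]
  ]
}}

```text
time_s: 15.65
tool_pos: [0.5601, 0.2835, 0.1362]
tcp_rot: [[0.002, 0.977, -0.213], [0.001, -0.213, -0.977], [-1.0, 0.001, -0.002]]
contact_force: [-3.1, 1.0, 12.1]
finger_gap: 0.0234
```

{"api": "arm_command", "payload": {
  "steps": [
    [[0, 0, 0, -0.05, 0, 3, 10], [0, 0, 0, -0.05, 0, 3, 10], [0, 0, 0, -0.05, 0, 3, 10], [0, 0, 0, -0.05, 0, 3, 10], [0, 0, 0, 0, 0, 0, 10], [0, 0, 0, 0, 0, 0, 10]]
  ]
}}

```text
time_s: 16.25
tool_pos: [0.5575, 0.2717, 0.1364]
tcp_rot: [[0.002, 0.977, -0.213], [0.001, -0.213, -0.977], [-1.0, 0.001, -0.002]]
contact_force: [-3.7, 0.1, 11.9]
finger_gap: 0.0235
```

{"api": "arm_command", "payload": {
  "steps": [
    [[0, 0, 0, -0.05, 0, 3, 10], [0, 0, 0, -0.05, 0, 3, 10], [0, 0, 0, -0.05, 0, 3, 10], [0, 0, 0, -0.05, 0, 3, 10], [0, 0, 0, 0, 0, 0, 10], [0, 0, 0, 0, 0, 0, 10]]
  ]
}}

```text
time_s: 16.85
tool_pos: [0.555, 0.2604, 0.1367]
tcp_rot: [[0.002, 0.977, -0.213], [0.002, -0.213, -0.977], [-1.0, 0.002, -0.002]]
contact_force: [-3.4, 1.9, 11.2]
finger_gap: 0.0233
```

{"api": "arm_command", "payload": {
  "steps": [
    [[0, 0, 0, -0.05, 0, 3, 10], [0, 0, 0, -0.05, 0, 3, 10], [0, 0, 0, -0.05, 0, 3, 10], [0, 0, 0, -0.05, 0, 3, 10], [0, 0, 0, 0, 0, 0, 10], [0, 0, 0, 0, 0, 0, 10]]
  ]
}}

```text
time_s: 17.45
tool_pos: [0.5523, 0.2483, 0.1368]
tcp_rot: [[0.002, 0.977, -0.213], [0.001, -0.213, -0.977], [-1.0, 0.001, -0.002]]
contact_force: [-4.9, 1.0, 12.3]
finger_gap: 0.0229
```

{"api": "arm_command", "payload": {
  "steps": [
    [[0, 0, 0, -0.05, -0.2, 3, 10], [0, 0, 0, -0.05, -0.2, 3, 10], [0, 0, 0, -0.05, -0.2, 3, 10], [0, 0, 0, -0.05, -0.2, 3, 10], [0, 0, 0, 0, 0, 0, 10], [0, 0, 0, 0, 0, 0, 10]]
  ]
}}

```text
time_s: 18.05
tool_pos: [0.5496, 0.2373, 0.1373]
tcp_rot: [[0.003, 0.977, -0.213], [0.002, -0.213, -0.977], [-1.0, 0.003, -0.003]]
contact_force: [-1.1, 1.9, 11.8]
finger_gap: 0.0234
```

{"api": "arm_command", "payload": {
  "steps": [
    [[0, 0, 0, -0.05, -0.2, 3, 10], [0, 0, 0, -0.05, -0.2, 3, 10], [0, 0, 0, -0.05, -0.2, 3, 10], [0, 0, 0, -0.05, -0.2, 3, 10], [0, 0, 0, 0, 0, 0, 10], [0, 0, 0, 0, 0, 0, 10]]
  ]
}}

```text
time_s: 18.65
tool_pos: [0.5466, 0.2249, 0.1374]
tcp_rot: [[0.004, 0.977, -0.214], [0.001, -0.214, -0.977], [-1.0, 0.003, -0.002]]
contact_force: [0.1, 0.4, 11.3]
finger_gap: 0.023
```

{"api": "arm_command", "payload": {
  "steps": [
    [[0, 0, 0, -0.05, -0.1, 3, 10], [0, 0, 0, -0.05, -0.1, 3, 10], [0, 0, 0, -0.05, -0.1, 3, 10], [0, 0, 0, -0.05, -0.1, 3, 10], [0, 0, 0, 0, 0, 0, 10], [0, 0, 0, 0, 0, 0, 10]]
  ]
}}

```text
time_s: 19.25
tool_pos: [0.544, 0.2141, 0.1379]
tcp_rot: [[0.005, 0.977, -0.213], [0.003, -0.213, -0.977], [-1.0, 0.004, -0.003]]
contact_force: [1.0, 3.6, 10.3]
finger_gap: 0.0237
```

{"api": "arm_command", "payload": {
  "steps": [
    [[0, 0, 0, -0.05, 0, 3, 10], [0, 0, 0, -0.05, 0, 3, 10], [0, 0, 0, -0.05, 0, 3, 10], [0, 0, 0, -0.05, 0, 3, 10], [0, 0, 0, 0, 0, 0, 10], [0, 0, 0, 0, 0, 0, 10]]
  ]
}}

```text
time_s: 19.85
tool_pos: [0.5412, 0.2014, 0.1378]
tcp_rot: [[0.004, 0.977, -0.214], [0.001, -0.214, -0.977], [-1.0, 0.004, -0.002]]
contact_force: [-0.1, 0.1, 9.5]
finger_gap: 0.0231
```

{"api": "arm_command", "payload": {
  "steps": [
    [[0, 0, 0, 0.2, 0, 3, 10], [0, 0, 0, 0.2, 0, 3, 10], [0, 0, 0, 0.1, 0, 3, 10], [0, 0, 0, -0.05, 0, 3, 10], [0, 0, 0, 0, 0, 0, 10], [0, 0, 0, 0, 0, 0, 10]]
  ]
}}

```text
time_s: 20.45
tool_pos: [0.5389, 0.1909, 0.1378]
tcp_rot: [[0.005, 0.977, -0.213], [0.003, -0.213, -0.977], [-1.0, 0.004, -0.004]]
contact_force: [1.2, 4.6, 10.9]
finger_gap: 0.0234
```

{"api": "arm_command", "payload": {
  "steps": [
    [[0, 0, 0, -0.05, 0, 3, 10], [0, 0, 0, -0.05, 0, 3, 10], [0, 0, 0, -0.05, 0, 3, 10], [0, 0, 0, -0.05, 0, 3, 10], [0, 0, 0, 0, 0, 0, 10], [0, 0, 0, 0, 0, 0, 10]]
  ]
}}

```text
time_s: 21.05
tool_pos: [0.5361, 0.178, 0.1377]
tcp_rot: [[0.004, 0.977, -0.214], [0.001, -0.214, -0.977], [-1.0, 0.004, -0.002]]
contact_force: [-0.8, -0.2, 11.8]
finger_gap: 0.0235
```

{"api": "arm_command", "payload": {
  "steps": [
    [[0, 0, 0, -0.05, 0, 3, 10], [0, 0, 0, -0.05, 0, 3, 10], [0, 0, 0, -0.05, 0, 3, 10], [0, 0, 0, -0.05, 0, 3, 10], [0, 0, 0, 0, 0, 0, 10], [0, 0, 0, 0, 0, 0, 10]]
  ]
}}

```text
time_s: 21.65
tool_pos: [0.5336, 0.1668, 0.138]
tcp_rot: [[0.004, 0.977, -0.214], [0.002, -0.214, -0.977], [-1.0, 0.004, -0.003]]
contact_force: [-0.4, 2.6, 11.4]
finger_gap: 0.023
```

{"api": "arm_command", "payload": {
  "steps": [
    [[0, 0, 0, -0.05, 0, 3, 10], [0, 0, 0, -0.05, 0, 3, 10], [0, 0, 0, -0.05, 0, 3, 10], [0, 0, 0, -0.05, 0, 3, 10], [0, 0, 0, 0, 0, 0, 10], [0, 0, 0, 0, 0, 0, 10]]
  ]
}}

```text
time_s: 22.25
tool_pos: [0.5309, 0.1545, 0.138]
tcp_rot: [[0.004, 0.977, -0.214], [0.001, -0.214, -0.977], [-1.0, 0.003, -0.001]]
contact_force: [-0.4, -0.5, 10.8]
finger_gap: 0.0232
```

{"api": "arm_command", "payload": {
  "steps": [
    [[0, 0, 0, -0.05, 0, 3, 10], [0, 0, 0, -0.05, 0, 3, 10], [0, 0, 0, -0.05, 0, 3, 10], [0, 0, 0, -0.05, 0, 3, 10], [0, 0, 0, 0, 0, 0, 10], [0, 0, 0, 0, 0, 0, 10]]
  ]
}}

```text
time_s: 22.85
tool_pos: [0.5282, 0.1427, 0.1381]
tcp_rot: [[0.004, 0.977, -0.214], [0.0, -0.214, -0.977], [-1.0, 0.003, -0.001]]
contact_force: [-0.9, 0.5, 11.7]
finger_gap: 0.0232
```

{"api": "arm_command", "payload": {
  "steps": [
    [[0, 0, 0, -0.05, 0, 3, 10], [0, 0, 0, -0.05, 0, 3, 10], [0, 0, 0, -0.05, 0, 3, 10], [0, 0, 0, -0.05, 0, 3, 10], [0, 0, 0, 0, 0, 0, 10], [0, 0, 0, 0, 0, 0, 10]]
  ]
}}

```text
time_s: 23.45
tool_pos: [0.5256, 0.1309, 0.1382]
tcp_rot: [[0.003, 0.977, -0.214], [0.0, -0.214, -0.977], [-1.0, 0.003, -0.001]]
contact_force: [-1.1, -0.7, 10.9]
finger_gap: 0.0233
```

{"api": "arm_command", "payload": {
  "steps": [
    [[0, 0, 0, -0.05, 0, 3, 10], [0, 0, 0, -0.05, 0, 3, 10], [0, 0, 0, 0, 0, 0, 10], [0, 0, 0, 0, 0, 0, 10]]
  ]
}}

```text
time_s: 23.85
tool_pos: [0.5243, 0.1251, 0.1382]
tcp_rot: [[0.003, 0.977, -0.214], [0.0, -0.214, -0.977], [-1.0, 0.003, -0.001]]
contact_force: [-0.2, -0.3, 10.6]
finger_gap: 0.0228
```

Rolled from end to end at 12–16 N. I'm rolling back over it a little firmer, still in contact, to make sure.

{"api": "arm_command", "payload": {
  "steps": [
    [[0, 0, 0, 0.5, 0, -3, 10], [0, 0, 0, 0.4, 0, -3, 10], [0, 0, 0, 0.07, 0, -4, 10], [0, 0, 0, 0.07, 0, -4, 10], [0, 0, 0, 0.07, 0, -4, 10], [0, 0, 0, 0.07, 0, -4, 10], [0, 0, 0, 0.07, 0, -4, 10], [0, 0, 0, 0.07, 0, -4, 10], [0, 0, 0, 0, 0, 0, 10]]
  ]
}}

```text
time_s: 24.75
tool_pos: [0.5311, 0.1552, 0.1375]
tcp_rot: [[0.004, 0.977, -0.213], [0.001, -0.213, -0.977], [-1.0, 0.004, -0.002]]
contact_force: [-1.3, 0.6, 13.2]
finger_gap: 0.0234
```

{"api": "arm_command", "payload": {
  "steps": [
    [[0, 0, 0, 0.07, 0, -4, 10], [0, 0, 0, 0.07, 0, -4, 10], [0, 0, 0, 0.07, 0, -4, 10], [0, 0, 0, 0.07, 0, -4, 10], [0, 0, 0, 0.07, 0, -4, 10], [0, 0, 0, 0.07, 0, -4, 10], [0, 0, 0, 0.07, 0, -4, 10], [0, 0, 0, 0, 0, 0, 10]]
  ]
}}

```text
time_s: 25.55
tool_pos: [0.5372, 0.1827, 0.1373]
tcp_rot: [[0.005, 0.977, -0.213], [0.001, -0.213, -0.977], [-1.0, 0.004, -0.002]]
contact_force: [-0.8, 0.2, 14.6]
finger_gap: 0.023
```

{"api": "arm_command", "payload": {
  "steps": [
    [[0, 0, 0, 0.04, 0, -4, 10], [0, 0, 0, 0.04, 0, -4, 10], [0, 0, 0, 0.04, 0, -4, 10], [0, 0, 0, 0.05, 0, -4, 10], [0, 0, 0, 0.05, 0, -4, 10], [0, 0, 0, 0.05, 0, -4, 10], [0, 0, 0, 0.05, 0, -4, 10], [0, 0, 0, 0, 0, 0, 10]]
  ]
}}

```text
time_s: 26.35
tool_pos: [0.5433, 0.2101, 0.1371]
tcp_rot: [[0.005, 0.977, -0.213], [0.002, -0.213, -0.977], [-1.0, 0.004, -0.003]]
contact_force: [-0.5, 0.6, 15.1]
finger_gap: 0.0234
```

{"api": "arm_command", "payload": {
  "steps": [
    [[0, 0, 0, 0.05, 0, -4, 10], [0, 0, 0, 0.05, 0, -4, 10], [0, 0, 0, 0.05, 0, -4, 10], [0, 0, 0, 0.05, 0, -4, 10], [0, 0, 0, 0.05, 0, -4, 10], [0, 0, 0, 0.05, 0, -4, 10], [0, 0, 0, 0.05, 0, -4, 10], [0, 0, 0, 0, 0, 0, 10]]
  ]
}}

```text
time_s: 27.15
tool_pos: [0.5493, 0.2375, 0.1367]
tcp_rot: [[0.005, 0.977, -0.213], [0.002, -0.213, -0.977], [-1.0, 0.005, -0.003]]
contact_force: [-0.1, 0.6, 13.1]
finger_gap: 0.023
```

{"api": "arm_command", "payload": {
  "steps": [
    [[0, 0, 0, 0.05, 0, -4, 10], [0, 0, 0, 0.05, 0, -4, 10], [0, 0, 0, 0.05, 0, -4, 10], [0, 0, 0, 0.05, 0, -4, 10], [0, 0, 0, 0.05, 0, -4, 10], [0, 0, 0, 0.05, 0, -4, 10], [0, 0, 0, 0.05, 0, -4, 10], [0, 0, 0, 0, 0, 0, 10]]
  ]
}}

```text
time_s: 27.95
tool_pos: [0.5553, 0.2649, 0.1364]
tcp_rot: [[0.005, 0.977, -0.213], [0.002, -0.213, -0.977], [-1.0, 0.005, -0.003]]
contact_force: [1.2, 0.8, 12.1]
finger_gap: 0.0233
```

{"api": "arm_command", "payload": {
  "steps": [
    [[0, 0, 0, 0.05, 0, -4, 10], [0, 0, 0, 0.05, 0, -4, 10], [0, 0, 0, 0.05, 0, -4, 10], [0, 0, 0, 0.05, 0, -4, 10], [0, 0, 0, 0.05, 0, -4, 10], [0, 0, 0, 0.05, 0, -4, 10], [0, 0, 0, 0.05, 0, -4, 10], [0, 0, 0, 0, 0, 0, 10]]
  ]
}}

```text
time_s: 28.75
tool_pos: [0.5613, 0.2922, 0.1359]
tcp_rot: [[0.005, 0.977, -0.213], [0.002, -0.213, -0.977], [-1.0, 0.005, -0.003]]
contact_force: [1.3, 0.6, 11.6]
finger_gap: 0.0231
```

{"api": "arm_command", "payload": {
  "steps": [
    [[0, 0, 0, 0.3, 0, -4, 10], [0, 0, 0, 0.3, 0, -4, 10], [0, 0, 0, 0.15, 0, -4, 10], [0, 0, 0, 0.06, 0, -4, 10], [0, 0, 0, 0.06, 0, -4, 10], [0, 0, 0, 0.06, 0, -4, 10], [0, 0, 0, 0.06, 0, -4, 10], [0, 0, 0, 0, 0, 0, 10]]
  ]
}}

```text
time_s: 29.55
tool_pos: [0.5673, 0.3197, 0.135]
tcp_rot: [[0.005, 0.977, -0.213], [0.002, -0.213, -0.977], [-1.0, 0.005, -0.003]]
contact_force: [1.1, 0.6, 12.3]
finger_gap: 0.0233
```

Run:
```python
from cell import robot
import cv2,numpy as np
s=robot.read_state();w=robot.read_camera("wrist");b=robot.read_camera("side");a=robot.read_camera("scene")
print(s["tool_pos"],s["contact_force"])
f=lambda i,x,y:cv2.resize(i["pixels"][y:y+75,x:x+100],(400,300),interpolation=cv2.INTER_CUBIC)
cv2.imwrite("pics/g.png",np.vstack([np.hstack([cv2.resize(w["pixels"],(400,300)),f(b,180,205)]),np.hstack([f(a,255,138),f(b,195,215)])]))
```

```text
[0.56730093 0.31965163 0.13504421] [ 1.06748946  0.59113249 12.2814477 ]
```

View pics/g.png

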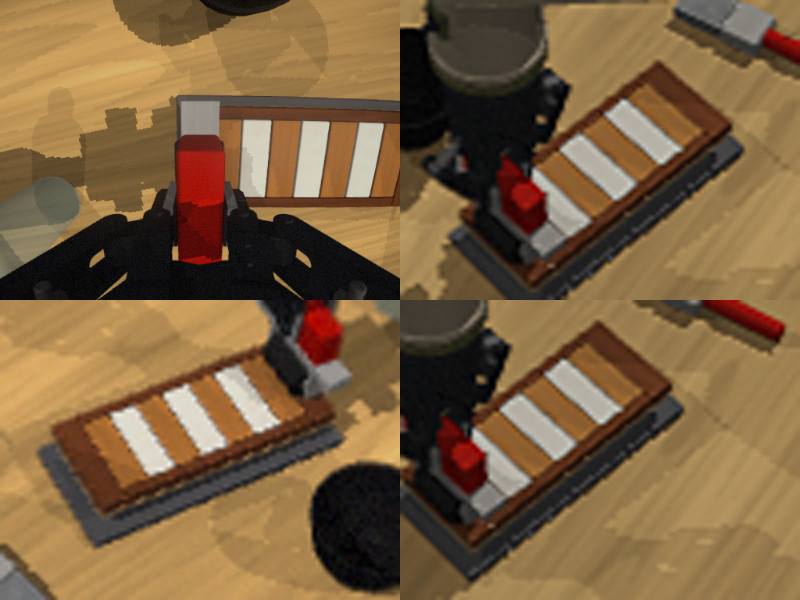

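Every visible slat looks flush, with no steps at the edges. I'll do one more in-contact pass on the way back towards the stand.

{"api": "arm_command", "payload": {
  "steps": [
    [[0, 0, 0, 0.2, 0, 4, 10], [0, 0, 0, 0.1, 0, 4, 10], [0, 0, 0, -0.06, 0, 4, 10], [0, 0, 0, -0.06, 0, 4, 10], [0, 0, 0, -0.06, 0, 4, 10], [0, 0, 0, -0.06, 0, 4, 10], [0, 0, 0, -0.06, 0, 4, 10], [0, 0, 0, 0, 0, 0, 10]]
  ]
}}

```text
time_s: 30.5
tool_pos: [0.5613, 0.2915, 0.1353]
tcp_rot: [[0.005, 0.977, -0.214], [0.002, -0.214, -0.977], [-1.0, 0.005, -0.003]]
contact_force: [0.2, 0.7, 14.1]
finger_gap: 0.0238
```

{"api": "arm_command", "payload": {
  "steps": [
    [[0, 0, 0, -0.06, 0, 4, 10], [0, 0, 0, -0.06, 0, 4, 10], [0, 0, 0, -0.06, 0, 4, 10], [0, 0, 0, -0.06, 0, 4, 10], [0, 0, 0, -0.06, 0, 4, 10], [0, 0, 0, -0.06, 0, 4, 10], [0, 0, 0, -0.06, 0, 4, 10], [0, 0, 0, 0, 0, 0, 10]]
  ]
}}

```text
time_s: 31.3
tool_pos: [0.5553, 0.2642, 0.1358]
tcp_rot: [[0.005, 0.977, -0.214], [0.002, -0.214, -0.977], [-1.0, 0.005, -0.003]]
contact_force: [-1.7, 0.4, 14.5]
finger_gap: 0.0234
```

{"api": "arm_command", "payload": {
  "steps": [
    [[0, 0, 0, -0.06, 0, 4, 10], [0, 0, 0, -0.06, 0, 4, 10], [0, 0, 0, -0.06, 0, 4, 10], [0, 0, 0, -0.06, 0, 4, 10], [0, 0, 0, -0.06, 0, 4, 10], [0, 0, 0, -0.06, 0, 4, 10], [0, 0, 0, -0.06, 0, 4, 10], [0, 0, 0, 0, 0, 0, 10]]
  ]
}}

```text
time_s: 32.1
tool_pos: [0.5492, 0.2368, 0.1362]
tcp_rot: [[0.005, 0.977, -0.214], [0.002, -0.214, -0.977], [-1.0, 0.004, -0.003]]
contact_force: [-2.0, 0.5, 16.7]
finger_gap: 0.0231
```

{"api": "arm_command", "payload": {
  "steps": [
    [[0, 0, 0, -0.06, 0, 4, 10], [0, 0, 0, -0.06, 0, 4, 10], [0, 0, 0, -0.06, 0, 4, 10], [0, 0, 0, -0.06, 0, 4, 10], [0, 0, 0, -0.06, 0, 4, 10], [0, 0, 0, -0.06, 0, 4, 10], [0, 0, 0, -0.06, 0, 4, 10], [0, 0, 0, 0, 0, 0, 10]]
  ]
}}

```text
time_s: 32.9
tool_pos: [0.5432, 0.2094, 0.1366]
tcp_rot: [[0.005, 0.977, -0.214], [0.001, -0.214, -0.977], [-1.0, 0.004, -0.002]]
contact_force: [-2.1, 0.6, 16.5]
finger_gap: 0.0233
```

{"api": "arm_command", "payload": {
  "steps": [
    [[0, 0, 0, -0.25, 0, 4, 10], [0, 0, 0, -0.25, 0, 4, 10], [0, 0, 0, -0.15, 0, 4, 10], [0, 0, 0, -0.06, 0, 4, 10], [0, 0, 0, -0.06, 0, 4, 10], [0, 0, 0, -0.06, 0, 4, 10], [0, 0, 0, -0.06, 0, 4, 10], [0, 0, 0, 0, 0, 0, 10]]
  ]
}}

```text
time_s: 33.7
tool_pos: [0.5371, 0.1818, 0.1371]
tcp_rot: [[0.004, 0.977, -0.214], [0.001, -0.214, -0.977], [-1.0, 0.004, -0.002]]
contact_force: [-1.8, 0.0, 16.2]
finger_gap: 0.0233
```

{"api": "arm_command", "payload": {
  "steps": [
    [[0, 0, 0, -0.06, 0, 4, 10], [0, 0, 0, -0.06, 0, 4, 10], [0, 0, 0, -0.06, 0, 4, 10], [0, 0, 0, -0.06, 0, 4, 10], [0, 0, 0, -0.06, 0, 4, 10], [0, 0, 0, -0.06, 0, 4, 10], [0, 0, 0, -0.06, 0, 4, 10], [0, 0, 0, 0, 0, 0, 10]]
  ]
}}

```text
time_s: 34.5
tool_pos: [0.531, 0.1544, 0.1373]
tcp_rot: [[0.004, 0.977, -0.214], [0.001, -0.214, -0.977], [-1.0, 0.004, -0.002]]
contact_force: [-1.4, 0.2, 14.8]
finger_gap: 0.0235
```

{"api": "arm_command", "payload": {
  "steps": [
    [[0, 0, 0, -0.06, 0, 4, 10], [0, 0, 0, -0.06, 0, 4, 10], [0, 0, 0, -0.06, 0, 4, 10], [0, 0, 0, -0.06, 0, 4, 10], [0, 0, 0, -0.06, 0, 4, 10], [0, 0, 0, -0.06, 0, 4, 10], [0, 0, 0, -0.06, 0, 4, 10], [0, 0, 0, 0, 0, 0, 10]]
  ]
}}

```text
time_s: 35.3
tool_pos: [0.5249, 0.1269, 0.1375]
tcp_rot: [[0.004, 0.977, -0.214], [0.0, -0.214, -0.977], [-1.0, 0.004, -0.001]]
contact_force: [-1.7, 0.4, 13.7]
finger_gap: 0.0229
```

Run:
```python
from cell import robot
import cv2,numpy as np
w=robot.read_camera("wrist");b=robot.read_camera("side");a=robot.read_camera("scene")
f=lambda i,x,y:cv2.resize(i["pixels"][y:y+75,x:x+100],(400,300),interpolation=cv2.INTER_CUBIC)
cv2.imwrite("pics/i.png",np.vstack([np.hstack([cv2.resize(w["pixels"],(400,300)),f(b,180,205)]),np.hstack([f(a,255,138),cv2.resize(w["pixels"][110:240,0:240],(400,300),interpolation=cv2.INTER_CUBIC)])]))
```

```text
(no output)
```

View pics/i.png

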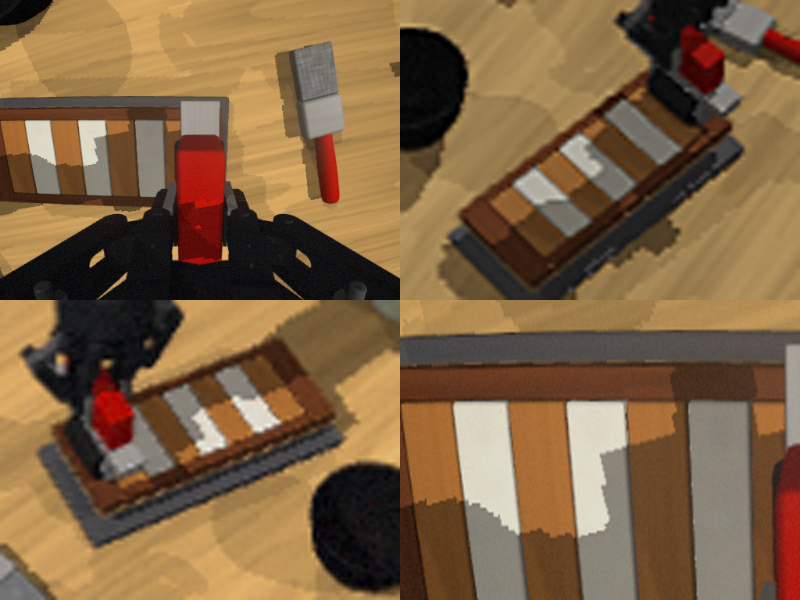

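Panel flush with no shadows at the joints. I'm lifting off and returning to the stand.

{"api": "arm_command", "payload": {
  "steps": [
    [[0, 0, 0, -20, 0, 0, 10], [0, 0, 0, -40, 0, 0, 10], [0, 0, 0, -22, 0, 0, 10], [0, 0, 0, 0, 8, 30, 10], [0, 0, 0, 0, 8, 40, 10], [0, 0, 0, 0, 8, 40, 10], [0, 0, 0, 0, 8, 40, 10], [0, 0, 0, 0, 9, 40, 10], [0, 0, 0, 0, 9, 40, 10], [0, 0, 0, 0, 9, 40, 10], [0, 0, 0, 0, 8, 30, 10], [0, 0, 0, 0, 0, 12, 10]]
  ]
}}

```text
time_s: 36.65
tool_pos: [0.5213, -0.1949, 0.2159]
tcp_rot: [[-0.002, 0.976, -0.216], [-0.0, -0.216, -0.976], [-1.0, -0.002, 0.001]]
contact_force: [0.1, 0.4, -3.5]
finger_gap: 0.0233
```

{"api": "arm_command", "payload": {
  "steps": [
    [[-8.1, 0, 0, 0, 0, 0, 10], [-8.1, 0, 0, 0, 0, 0, 10], [-8.1, 0, 0, 0, 0, 0, 10], [-8.1, 0, 0, 0, 0, 0, 10], [0, 0, 0, 0, 0, 0, 10], [0, 0, 0, 0, 0, 0, 10]]
  ]
}}

```text
time_s: 37.25
tool_pos: [0.5219, -0.1915, 0.2165]
tcp_rot: [[-0.001, 0.941, 0.34], [0.001, 0.34, -0.941], [-1.0, -0.001, -0.001]]
contact_force: [-0.9, 0.4, -4.7]
finger_gap: 0.0232
```

Run:
```python
from cell import robot
import cv2,numpy as np,pickle
s=robot.read_state();w=robot.read_camera("wrist");b=robot.read_camera("side")
R=s["tcp_rot"];print(s["tool_pos"],R.round(4),s["contact_force"],np.arctan2(R[1,1],R[0,1]))
d=np.array([.5238,-.1922,0])-s["tool_pos"];print("to target in tool mm",(R.T@(d*[1,1,0])*1000).round(2))
cv2.imwrite("pics/j.png",np.hstack([cv2.resize(w["pixels"],(400,300),interpolation=cv2.INTER_CUBIC),cv2.resize(b["pixels"][125:200,240:340],(400,300),interpolation=cv2.INTER_CUBIC)]))
```

```text
[ 0.52191246 -0.19148772  0.21653233] [[-1.200e-03  9.405e-01  3.397e-01]
 [ 6.000e-04  3.397e-01 -9.405e-01]
 [-1.000e+00 -9.000e-04 -1.000e-03]] [-0.85226531  0.42648556 -4.71318177] 0.3465745371813139
to target in tool mm [-0.    1.53  1.31]
```

View pics/j.png

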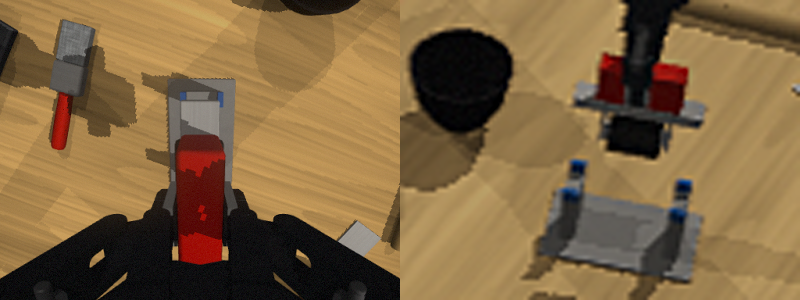

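The view matches the one taken at lift-off. Lowering.

{"api": "arm_command", "payload": {
  "steps": [
    [[0, 0, 0, 0, 1.5, 1.3, 10], [0, 0, 0, 30, 0, 0, 10], [0, 0, 0, 30, 0, 0, 10], [0, 0, 0, 25, 0, 0, 10], [0, 0, 0, 15, 0, 0, 10], [0, 0, 0, 8, 0, 0, 10], [0, 0, 0, 5, 0, 0, 10], [0, 0, 0, 0, 0, 0, 10], [0, 0, 0, 0, 0, 0, 10]]
  ]
}}

```text
time_s: 38.25
tool_pos: [0.525, -0.1932, 0.1055]
tcp_rot: [[0.002, 0.939, 0.343], [-0.001, 0.343, -0.939], [-1.0, 0.001, 0.001]]
contact_force: [-0.1, -0.1, -3.1]
finger_gap: 0.023
```

{"api": "arm_command", "payload": {
  "steps": [
    [[0, 0, 0, 1.5, 0, 0, 10], [0, 0, 0, 0, 0, 0, 10], [0, 0, 0, 0, 0, 0, 10]]
  ]
}}

```text
time_s: 38.55
tool_pos: [0.5244, -0.1929, 0.1032]
tcp_rot: [[0.001, 0.939, 0.343], [-0.0, 0.343, -0.939], [-1.0, 0.0, 0.0]]
contact_force: [0.7, -0.6, -3.0]
finger_gap: 0.0231
```

{"api": "arm_command", "payload": {
  "steps": [
    [[0, 0, 0, 1.5, 0, 0, 10], [0, 0, 0, 0, 0, 0, 10], [0, 0, 0, 0, 0, 0, 10]]
  ]
}}

```text
time_s: 38.85
tool_pos: [0.5241, -0.1927, 0.1012]
tcp_rot: [[-0.0, 0.939, 0.343], [0.0, 0.343, -0.939], [-1.0, -0.0, -0.0]]
contact_force: [-0.7, -0.5, -3.4]
finger_gap: 0.0234
```

{"api": "arm_command", "payload": {
  "steps": [
    [[0, 0, 0, 1, 0, 0, 10], [0, 0, 0, 0, 0, 0, 10], [0, 0, 0, 0, 0, 0, 10]]
  ]
}}

```text
time_s: 39.15
tool_pos: [0.5243, -0.1929, 0.1005]
tcp_rot: [[0.0, 0.939, 0.343], [-0.0, 0.343, -0.939], [-1.0, 0.0, 0.0]]
contact_force: [-1.1, 0.1, -1.3]
finger_gap: 0.0233
```

{"api": "arm_command", "payload": {
  "steps": [
    [[0, 0, 0, 0.4, 0, 0, 10], [0, 0, 0, 0, 0, 0, 40], [0, 0, 0, 0, 0, 0, 70], [0, 0, 0, 0, 0, 0, 70], [0, 0, 0, 0, 0, 0, 70], [0, 0, 0, 0, 0, 0, 70]]
  ]
}}

```text
time_s: 39.75
tool_pos: [0.5242, -0.1928, 0.0999]
tcp_rot: [[0.0, 0.939, 0.343], [-0.0, 0.343, -0.939], [-1.0, 0.0, 0.0]]
contact_force: [0.2, 0.2, -0.5]
finger_gap: 0.0702
```

{"api": "arm_command", "payload": {
  "steps": [
    [[0, 0, 0, -10, 0, 0, 70], [0, 0, 0, -30, 0, 0, 70], [0, 0, 0, -40, 0, 0, 70], [0, 0, 0, -40, 0, 0, 70], [0, 0, 0, -30, 0, 0, 70], [0, 0, 0, 0, 0, 0, 70], [0, 0, 0, 0, 0, 0, 70], [0, 0, 0, 0, 0, 0, 70]]
  ]
}}

```text
time_s: 40.55
tool_pos: [0.5235, -0.1925, 0.2488]
tcp_rot: [[-0.002, 0.939, 0.343], [0.001, 0.343, -0.939], [-1.0, -0.001, -0.001]]
contact_force: [0.3, -0.4, -0.3]
finger_gap: 0.07
```

Run:
```python
from cell import robot
import cv2,numpy as np
w=robot.read_camera("wrist");b=robot.read_camera("side");a=robot.read_camera("scene")
f=lambda i,x,y:cv2.resize(i["pixels"][y:y+75,x:x+100],(400,300),interpolation=cv2.INTER_CUBIC)
cv2.imwrite("pics/k.png",np.vstack([np.hstack([cv2.resize(w["pixels"],(400,300)),f(b,250,140)]),np.hstack([f(a,255,138),f(b,180,212)])]))
```

```text
(no output)
```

View pics/k.png

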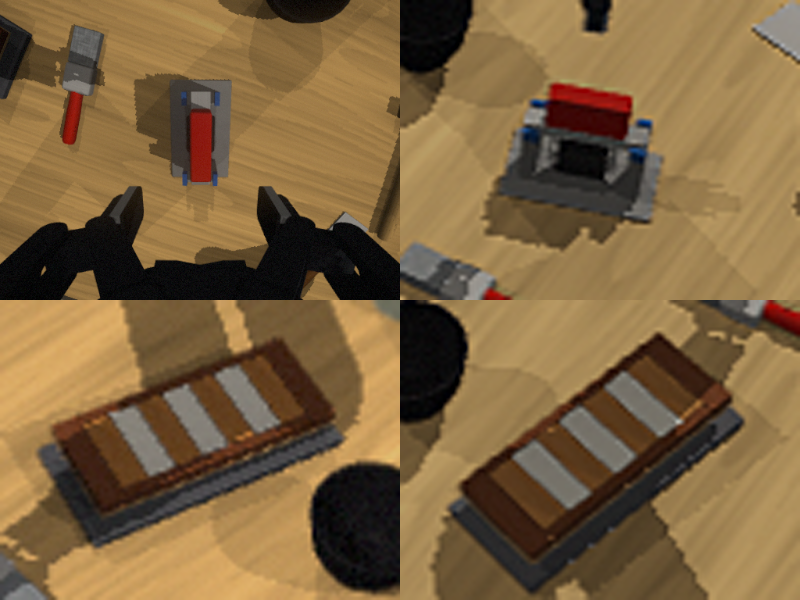

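The roller is parked between the lips, the gripper is clear of it, and the slats look flush in both views. Handing in.

```bash
python3 -c "
from cell import robot
print(robot.sign_off())"
```

```text
the job is handed in; nothing more can be done
None
```

I took the roller from its stand by the red handle and rolled it along the panel three times: far end to near end, back, and again. It stayed down on the panel throughout. I then put it back in its stand, let go and handed in at about 41 s of the 69 s allowed.

- **Push:** readings were about 12 to 20 N after subtracting the roller's weight. They come only at the end of each move, so a brief peak in between would not have shown. The first pass ran at 12–16 N. The two extra passes were firmer, at 15–20 N, to make sure the slats were home.
- **Slats:** the last pictures from both fixed cameras show the slats flush with the rim.
- **One check that disagreed:** surface heights worked out from force and tool position came out up to about 0.6 mm above a straight line near the middle of the panel. I put this down to force noise and tool tilt, because every slat had been rolled at up to about 15 to 20 N, well above the 10 N needed to move it.
- **Stand and bench:** the roller sits in the stand's channel with the gripper clear above it. In the pictures taken, nothing else appears to have moved.

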